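# Reset the tripped cut-out of the slide hotplate

### The job

The over-temperature cut-out of the slide hotplate has tripped: switch the hotplate off at its rocker (press the near end, marked with a ring), reach a fingertip into the finger well and push the sunken reset button right down until it latches home, then switch the hotplate on again at the rocker (far end, marked with a bar). Press and touch only; lift nothing, do not shove the hotplate along the bench or turn its dial, and leave the embedding molds on it, the petri dish and the forceps where they are.

Things in the scene. Friction and masses are not known exactly. Their poses are not given: they have to be found in the camera images.
- hotplate: white slide hotplate, 260 x 260 x 70 mm, 3 kg, loose on rubber feet; origin: centre of its underside; z up, -x side is its front, +y its left. Along the front a level grey deck, 74 mm deep, top at z = 66 mm (white rim 67); behind it a bare metal plate, top 70 mm. On the deck's centre line (x = -88 mm): rocker at y = +82, dial at y = +22, finger well at y = -72 mm
- well_mouth (a point): centre of the mouth of the finger well, level with the deck top. The well is a rectangular upright pocket open at the top, 34 mm along the hotplate's x by 58 mm along its y, 18 mm deep; closed gripper fingers go in if their wide side lies along the hotplate's y
- reset_top (a point): centre of the top face of the reset button, a black upright plunger of 20 mm diameter in the middle of the well. Tripped, its top is 9 mm below the deck; home, it is 15 mm below the deck (3 mm above the well's floor)
- reset_button (a joint): travel of the reset button, m: 0 popped up (tripped, as at the start), 0.006 fully down. Over-centre: it resists with about 3 N at first, gives way past half travel, and then stays down by itself
- rocker (a joint): angle of the rocker switch, rad: 0 far end down (on, as at the start), -0.4 near end down (off). The rocker is a black paddle, 42 mm along the hotplate's x by 28 mm along its y, pivoted across its middle, 8 mm above the deck. Over-centre: pressing the raised end down with about 3 N makes it snap over and stay
- rocker_on_end (a point): point on the top face of the rocker, at the far end marked with a bar, 16 mm from the pivot; about 18 mm above the deck when raised, about 12 mm when down
- rocker_off_end (a point): point on the top face of the rocker, at the near end marked with a ring, 16 mm from the pivot; about 18 mm above the deck when raised, about 12 mm when down
- dial (a joint): angle of the temperature dial, rad, 0.4 to 0.8 at the start; to be left as it is. Black round dial, 35 mm diameter, stands 18 mm above the deck; turns stiffly
- mold_a: small metal embedding mold, 34 x 26 x 13 mm, on the metal plate; origin at the centre of its underside; to be left alone
- mold_b: another such mold on the plate; to be left alone
- mold_c: another such mold on the plate; to be left alone
- petri_1: petri dish, 61 mm across and 15 mm high, on the bench to the right of the hotplate; origin at the centre of its underside; to be left alone
- forceps: steel forceps, 116 mm long and 10 mm high, lying on the bench further right; origin at the centre of its underside; to be left alone

How it is judged (in metres and radians):
On the way, in this order (a step that is already met when the one before it is completed fails the run):
1. the rocker is switched off while the reset button still stands up (value of joint rocker below -0.35 rad and value of joint reset_button below 0.002 m), for 0.2 s.
2. the reset button is down at home while the rocker is off (value of joint reset_button above 0.005 m and value of joint rocker below -0.35 rad), for 0.2 s.
3. the rocker is on again with the reset button still home (value of joint reset_button above 0.005 m and value of joint rocker above -0.05 rad), for 0.2 s.
At the end, for the whole second after the job is handed in: reset button down by more than 5 of 6 mm, rocker on (above -0.05 rad), hotplate level, at rest and within 15 mm of its start, dial still between 0.25 and 0.95 rad, molds within 25 mm and petri dish and forceps within 20 mm of their starts (all of step 3 and distance of hotplate from where it was at the start of the episode below 0.015 m and angle between hotplate's own z axis and vertical below 0.03 rad and linear speed of hotplate below 0.01 m/s and distance of each of mold_a, mold_b, mold_c from where it was at the start of the episode below 0.025 m and distance of each of petri_1, forceps from where it was at the start of the episode below 0.02 m and value of joint dial between 0.25 and 0.95 rad); the robot touches nothing.
It fails at once if the hotplate is lifted, or shoved along the bench by more than 15 mm (distance of hotplate from where it was at the start of the episode above 0.015 m).
It fails at once if the hotplate is tipped (angle between hotplate's own z axis and vertical above 0.06 rad).
It fails at once if the dial is turned away from its setting (outside 0.25 to 0.95 rad) (value of joint dial below 0.25 rad or value of joint dial above 0.95 rad).
It fails at once if a mold on the hotplate is lifted or displaced by more than 25 mm (distance of any of mold_a, mold_b, mold_c from where it was at the start of the episode above 0.025 m).
It fails at once if the petri dish or the forceps are lifted or displaced by more than 20 mm (distance of any of petri_1, forceps from where it was at the start of the episode above 0.02 m).
It also fails if it takes over 45 s, if anything falls off the work surface, if the arm or the gripper's body presses on something with over 40 N, if the wrist force passes 120 N, or if a joint passes its speed limit or range.

### The arm

A 6-joint arm with a two-finger parallel gripper is mounted at the origin on a cart in front of the work surface, level with it; the furniture and walls round the work are solid. World frame = base frame: x ahead of the robot, y to its left, z up, the work surface at z = 0. Lengths are in mm, angles in rad, forces in N, time in s.
With the tool pointing down it reaches from about 275 to 1000 mm from the base axis. Payload 8.4 kg.
Tool frame: the origin (TCP) lies on the mounting face of the last link; the fingertips stand 173 mm ahead of it and the grasp point (between the pads) lies 155 mm ahead of it; z points along the fingers, y is the line along which they close (so a half turn about z gives the same grasp; the last joint's range is limited). The gripper opens to 85 mm and grips with 20 to 120 N. Pads are 22 mm wide; open, the fingers measure 114 mm over their backs; the gripper's body (76 mm by 85 mm) begins 54 mm behind the grasp point. The pads swing forward as they close: fully open they stand 13 mm farther back than shut.
Start: joints at [-1.294, 0.353, 1.633, -0, 1.155, -0.002], TCP at [172, -600.871, 404.681] pointing down, gripper open.
Joint ranges: [-2.63, 2.63], [-0.92, 2.1], [0.06, 2.66], [-1.3, 4.44], [0, 2.69], [-3.02, 3.02]. Speed limits (rad/s): [2.22, 2.22, 2.79, 3.14, 3.14, 3.14].

### API

Orientations are given as [roll, pitch, yaw] about the fixed x, y, z axes, in that order (R = Rz(yaw) Ry(pitch) Rx(roll)).
In Python, from rig import r gives the robot as it stands.
- The arm moves only by the tool apply_moves, never from a script. Its argument "deltas" is a list of rows, each an object with "claw": the gripper command: -1 is fully open, 1 is shut, values between are in proportion; "delta_pos": the shift along the tool's x, y, z in cm, a list of three; "yaw": the turn about the tool's z in rad. In form: [{"claw": claw, "delta_pos": [tx, ty, tz], "yaw": yaw}, ...]. A call has 1 to 8 rows; each row shifts and turns the commanded pose from where the row before left it, along the tool's axes as they then stand; what a row does not reach is not made up. A row lasts 1/8 s, in which the tool goes at most 62.5 mm and 10.7 degrees, less where a joint would pass 70% of its speed; a pose out of reach is approached as far as the arm can. A call with a gripper value outside its range is refused whole. The fingers move at their own pace and stop on an object; "grip_force" is the grip in N (left out, the last holds). Time passes only in rows, so rows that do not move let the fingers close. It gives the time, the measured TCP pose, the force, the opening and the grip force at its end, in the units of the state.
- r.sense(): the state, without advancing time (a new reading comes with each control period).
- r.grab_frame(name): name is "side" or "top"; returns a dict with "img" (400x640x3 uint8, blue, green, red), "z_map" (400x640 float32, mm along the optical axis (not along the pixel's ray), 0 where there is no reading), "fx", "fy", "cx", "cy" (pixels), "dist" ([k1, k2, p1, p2, k3] as OpenCV has them; the pictures are not rectified), "eye" and "rotation" of the camera in the world. Camera axes: x right, y up, looking along -z (the intrinsics and any distortion apply to the point x, -y, -z); pixel columns grow to the right and rows downward; lengths in mm; the calibration is good to about 2 mm. A picture is of the moment at which its call begins.
- r.sign_off(): hands the job in; it is judged then, once.
The state is a dict: "clock": time; "qpos": joint angles; "qvel": joint speeds; "joint_efforts": joint torques, N m; "eef_pos": TCP position; "tcp_rot": TCP orientation; "contact_force": force on the tool from outside, world axes, zero at the start; "wrist_torque": the same for the moment, N m; "opening": opening from 0.0 (shut) to 1.0 (fully open); "grasp_force": force on a finger pad.
Only numpy, scipy, OpenCV 4.12 (cv2) and the standard library are available. Lean on these libraries where they do the work, as an engineer would, in place of code of your own. Each camera call takes 0.05 s, during which the arm holds its last target. There are 200 camera calls.

## Working session

There is one attempt and no reset: what is moved stays moved. The work goes in short steps, Python scripts to look and compute and a tool call to move; the robot and the scene stay as the last step left them, time stands still between calls to the robot, and variables do not carry over. Pictures are saved under pics/ and viewed, at most 10 in all, crops included, and the job is handed in when it is done.

Besides the shell and the picture viewer there is one more tool, called after ">>>" as name(argument=value, ...) on one line, values as JSON. apply_moves: Moves the arm, as the interface text tells. Its arguments: {"type":"object","properties":{"deltas":{"type":"array"},"grip_force":{"type":"number"}},"required":["deltas"]}

```bash
mkdir -p pics; cat > h.py <<'E'
import numpy as np, cv2
from rig import r
def pts(f):
    h,w=f['z_map'].shape
    u,v=np.meshgrid(np.arange(w),np.arange(h))
    K=np.array([[f['fx'],0,f['cx']],[0,f['fy'],f['cy']],[0,0,1.]])
    n=cv2.undistortPoints(np.stack([u,v],-1).reshape(-1,1,2).astype(float),K,np.array(f['dist'],float)).reshape(h,w,2)
    z=f['z_map']
    d=np.stack([n[...,0],-n[...,1],-np.ones((h,w))],-1)
    R=np.array(f['rotation']); e=np.array(f['eye'])
    dw=d@R.T
    return dw,e,e+dw*z[...,None]   # ray dirs, eye, points
def plane(dw,e,z): return e+dw*((z-e[2])/dw[...,2])[...,None]
E
python3 - <<'E'
from h import *
for n in('top','side'):
    f=r.grab_frame(n); cv2.imwrite(f'pics/{n}0.png',f['img']); np.savez(f'{n}0.npz',**f)
    print(n,f['eye'],np.round(f['rotation'],3).tolist(),f['fx'],f['dist'])
s=r.sense();print(s)
E
```

```text
top [ 482.32186579  -49.98618787 1099.95030846] [0.073, 0.032, -1.585] 387.7377480171288 [-0.00907752  0.          0.          0.          0.        ]
side [1152.50466987 -596.97937903 1032.24953663] [0.717, 0.002, 0.77] 515.9168474156708 [-0.06825646  0.          0.          0.          0.        ]
{'clock': 0.1, 'qpos': array([-1.29436762e+00,  3.53591980e-01,  1.63409755e+00,  4.81188001e-05,
        1.15523701e+00, -2.40373359e-03]), 'qvel': array([ 0.00164326, -0.00094917, -0.00101317, -0.00078791, -0.00030343,
        0.00076831]), 'joint_efforts': array([-6.62318439e-05, -6.06351900e+01, -3.42819250e+01,  8.91076354e-06,
        3.86865082e-03, -1.14495830e-05]), 'eef_pos': array([ 171.96241144, -600.63612971,  404.01227533]), 'tcp_rot': array([-3.14025888e+00, -4.72036553e-05,  2.78812950e-01]), 'contact_force': array([ 0.31096286, -0.83423714, -0.6194477 ]), 'wrist_torque': array([-0.01463577,  0.00276603,  0.00219418]), 'grasp_force': 0.0, 'opening': 0.9987872491598019}
```

```bash
sed -i "s/R=np.array(f\['rotation'\]);/R=Rotation.from_euler('xyz',f['rotation']).as_matrix();/; 1a from scipy.spatial.transform import Rotation" h.py
python3 - <<'E'
from h import *
f=dict(np.load('top0.npz')); dw,e,P=pts(f)
m=(P[...,2]>55)&(P[...,2]<100)&(f['z_map']>0)
n,l,s,c=cv2.connectedComponentsWithStats(m.astype(np.uint8))
for i in range(1,n):
    if s[i,4]>300:
        q=P[l==i]; rc=cv2.minAreaRect(q[:,:2].astype(np.float32)); print(s[i],rc,np.median(q[:,2]))
E
```

```text
[  80    0   72  400 4220] ((598.1915283203125, 600.3618774414062), (147.59486389160156, 1112.707275390625), 82.4394760131836) 77.55150844130685
[326  72  28  34 399] ((857.7155151367188, -78.19773864746094), (72.7718505859375, 78.29830169677734), 87.85425567626953) 80.48599455983276
[ 203  129   99  100 8466] ((620.19873046875, 166.49600219726562), (255.1798095703125, 260.27642822265625), 3.5368411540985107) 69.14783554125268
[ 485  145  155  171 2590] ((382.5950927734375, -555.0736083984375), (570.8934936523438, 286.1852722167969), 40.46107482910156) 63.23881568960951
[ 533  241  107   37 2022] ((378.44830322265625, -705.449951171875), (285.24951171875, 96.05014038085938), 81.09656524658203) 59.394623555082376
```

View pics/top0.png

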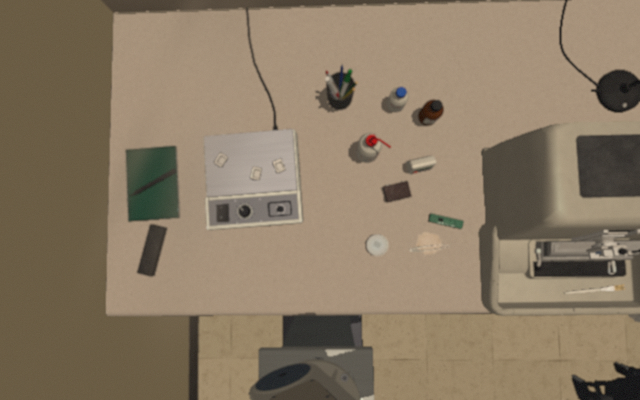

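View pics/side0.png

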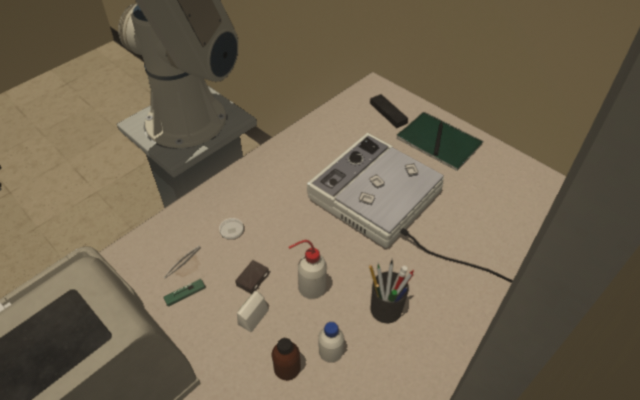

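```bash
python3 - <<'E'
from h import *
from scipy.optimize import least_squares
th=np.radians(3.5); c=np.array([620.2,166.5])
R2=lambda t:np.array([[np.cos(t),-np.sin(t)],[np.sin(t),np.cos(t)]])
for n in('top','side'):
    f=dict(np.load(n+'0.npz')); dw,e,P=pts(f); g=f['img'].max(-1)
    for nm,p,z,sz in(('rocker',(-88,82),78,(50,36)),('dial',(-88,22),84,(44,44)),('well',(-88,-72),57,(50,70))):
        q=plane(dw,e,z)[...,:2]; loc=(q-c)@R2(th)-p
        box=(abs(loc[...,0])<sz[0]/2)&(abs(loc[...,1])<sz[1]/2)
        m=(box&(g<55)); 
        print(n,nm,'n',m.sum(),'gray pct',np.percentile(g[box],[5,30,60,90]),'loc mean',loc[m].mean(0).round(1),'mid',((loc[m].min(0)+loc[m].max(0))/2).round(1),'range',np.ptp(loc[m],axis=0).round(1))
    # edges of body: points with z 55..75
    m=(P[...,2]>60)&(P[...,2]<78)&(np.linalg.norm(P[...,:2]-c,axis=-1)<200)&(g>0)
    k,l,s,_=cv2.connectedComponentsWithStats(m.astype(np.uint8)); i=1+np.argmax(s[1:,4])
    q=plane(dw,e,70)[l==i][:,:2].astype(np.float32); print(n,cv2.minAreaRect(q),np.median(P[l==i][:,2]))
    x,y,w,h=s[i,:4]; s0=f['img'][y-8:y+h+8,x-8:x+w+8]; cv2.imwrite(f'pics/{n}c.png',cv2.resize(s0,None,fx=4,fy=4,interpolation=cv2.INTER_CUBIC))
a,b=[cv2.imread(f'pics/{n}c.png') for n in('top','side')]
h=max(a.shape[0],b.shape[0]); o=np.zeros((h,a.shape[1]+b.shape[1],3),np.uint8);o[:a.shape[0],:a.shape[1]]=a;o[:b.shape[0],a.shape[1]:]=b
k=min(800/o.shape[1],600/o.shape[0]);cv2.imwrite('pics/both.png',cv2.resize(o,None,fx=k*.99,fy=k*.99))
E
```

```text
top rocker n 10 gray pct [ 56.  63.  74. 107.] loc mean [-12.9 -13.1] mid [-10.6 -12.8] range [13.5  5.8]
top dial n 66 gray pct [ 40.   71.  119.8 130. ] loc mean [-1.2 -5.7] mid [-0.1 -4.5] range [26.6 24.4]
top well n 14 gray pct [ 72.7 100.  121.  130. ] loc mean [ 0.4 -0. ] mid [0.9 0. ] range [8.5 8.5]
top ((618.974853515625, 164.93295288085938), (252.80511474609375, 258.33984375), 3.4787726402282715) 69.1026091585245
side rocker n 104 gray pct [38. 40. 51. 96.] loc mean [ 3.3 -4. ] mid [ 3.7 -2.2] range [42.1 31.4]
side dial n 64 gray pct [ 41.5  50.  101.  131. ] loc mean [  6.4 -10.2] mid [ 6.8 -7.8] range [28.9 28.3]
side well n 4 gray pct [ 59.  72.  92. 109.] loc mean [ 1.3 -2.2] mid [ 1.3 -2.2] range [4.2 4.4]
side ((625.796142578125, 158.4864501953125), (257.55792236328125, 263.5320739746094), 3.5031063556671143) 68.96488417885917
```

View pics/both.png

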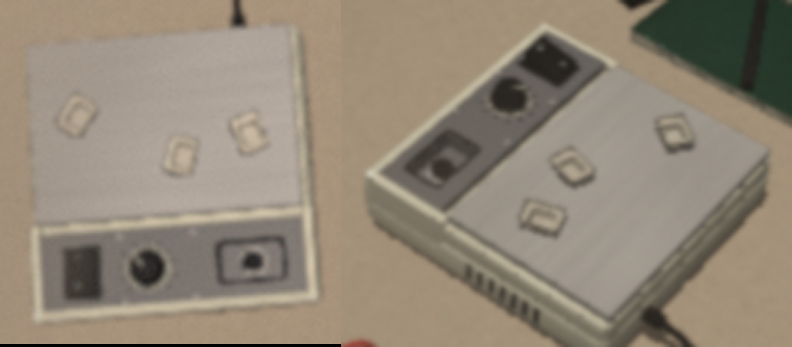

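```bash
python3 - <<'E'
from h import *
f=dict(np.load('top0.npz')); dw,e,P=pts(f)
for y0 in range(-700,300,100):
    m=(abs(P[...,1]-y0)<50)&(f['z_map']>0)
    print(y0,[(x0,int(P[...,2][m&(abs(P[...,0]-x0)<25)].max(initial=-999))) for x0 in range(150,600,50)])
E
```

```text
-700 [(150, -999), (200, 297), (250, 64), (300, 41), (350, 63), (400, 236), (450, 250), (500, 293), (550, 297)]
-600 [(150, 381), (200, 405), (250, 66), (300, 38), (350, 111), (400, 115), (450, 256), (500, 296), (550, 297)]
-500 [(150, 349), (200, -999), (250, 65), (300, 73), (350, 84), (400, 94), (450, 249), (500, 294), (550, 294)]
-400 [(150, -999), (200, -999), (250, 4), (300, 6), (350, 6), (400, 5), (450, 6), (500, 16), (550, 5)]
-300 [(150, -999), (200, -999), (250, 6), (300, 5), (350, 6), (400, 11), (450, 12), (500, 14), (550, 27)]
-200 [(150, 4), (200, -999), (250, 6), (300, 6), (350, 5), (400, 20), (450, 21), (500, 7), (550, 28)]
-100 [(150, 4), (200, 482), (250, 6), (300, 9), (350, 6), (400, 13), (450, 17), (500, 5), (550, 8)]
0 [(150, 10), (200, 469), (250, 5), (300, 8), (350, 6), (400, 5), (450, 6), (500, 71), (550, 70)]
100 [(150, 375), (200, 400), (250, 6), (300, 6), (350, 6), (400, 5), (450, 5), (500, 72), (550, 70)]
200 [(150, 3), (200, -999), (250, 5), (300, 5), (350, 6), (400, 5), (450, 6), (500, 88), (550, 86)]
```

>>> apply_moves(deltas=[{"claw": 1,"delta_pos": [0,-3,0],"yaw": 0.055},{"claw": 1,"delta_pos": [0,-5,0],"yaw": 0.055},{"claw": 1,"delta_pos": [0,-5,0],"yaw": 0.055},{"claw": 1,"delta_pos": [0,-5,0],"yaw": 0.053}], grip_force=40)

```text
clock: 0.6
eef_pos: [138.1, -422.6, 404.3]
tcp_rot: [-3.141, 0.0, 0.059]
contact_force: [-0.0, -0.2, -0.3]
opening: 0.142
grasp_force: 0.0
```

>>> apply_moves(deltas=[{"claw": 1,"delta_pos": [3.5,-5,0],"yaw": 0},{"claw": 1,"delta_pos": [3.5,-5,0],"yaw": 0},{"claw": 1,"delta_pos": [3.5,-5,0],"yaw": 0},{"claw": 1,"delta_pos": [3.5,-5,0],"yaw": 0},{"claw": 1,"delta_pos": [3.5,-5,0],"yaw": 0},{"claw": 1,"delta_pos": [3.5,-5,0],"yaw": 0},{"claw": 1,"delta_pos": [3.5,-5,0],"yaw": 0},{"claw": 1,"delta_pos": [3.5,-5,0],"yaw": 0}])

```text
clock: 1.6
eef_pos: [394.3, -5.9, 404.8]
tcp_rot: [3.141, -0.001, 0.061]
contact_force: [0.6, -0.3, 0.5]
opening: 0.001
grasp_force: 0.0
```

>>> apply_moves(deltas=[{"claw": 1,"delta_pos": [3.25,-5,0],"yaw": 0},{"claw": 1,"delta_pos": [3.25,-5,0],"yaw": 0},{"claw": 1,"delta_pos": [3.25,-5,0],"yaw": 0},{"claw": 1,"delta_pos": [3.25,-5,0],"yaw": 0},{"claw": 1,"delta_pos": [0,-3.0,0],"yaw": 0},{"claw": 1,"delta_pos": [0,0,0],"yaw": 0}])

```text
clock: 2.35
eef_pos: [509.4, 231.2, 404.0]
tcp_rot: [3.141, 0.001, 0.063]
contact_force: [0.9, -0.3, -0.0]
opening: -0.002
grasp_force: 0.0
```

>>> apply_moves(deltas=[{"claw": 1,"delta_pos": [0,-0.9,4],"yaw": 0},{"claw": 1,"delta_pos": [0,0,5],"yaw": 0},{"claw": 1,"delta_pos": [0,0,3],"yaw": 0},{"claw": 1,"delta_pos": [0,0,0],"yaw": 0},{"claw": 1,"delta_pos": [0,0,0],"yaw": 0}])

```text
clock: 2.98
eef_pos: [509.5, 238.1, 285.9]
tcp_rot: [-3.141, -0.001, 0.06]
contact_force: [0.8, 0.4, -0.1]
opening: -0.0
grasp_force: 0.0
```

```bash
python3 - <<'E'
from h import *
print(r.sense()['eef_pos'])
o=[]
f=r.grab_frame('side')
o=f['img'][90:230,270:460]
cv2.imwrite('pics/s1.png',cv2.resize(o,None,fx=4,fy=4,interpolation=cv2.INTER_CUBIC))
E
```

```text
[509.45641456 238.05357985 285.88229521]
```

View pics/s1.png

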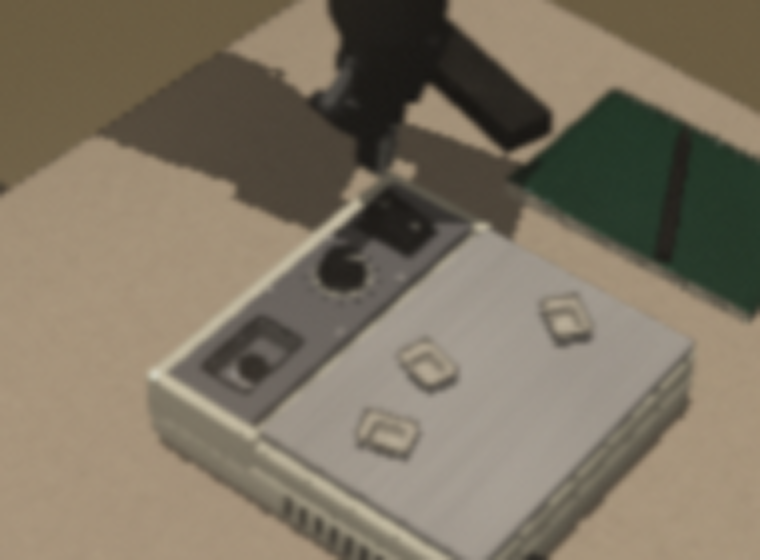

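>>> apply_moves(deltas=[{"claw": 1,"delta_pos": [0,-0.1,1.5],"yaw": 0},{"claw": 1,"delta_pos": [0,0,1.0],"yaw": 0},{"claw": 1,"delta_pos": [0,0,0.3],"yaw": 0},{"claw": 1,"delta_pos": [0,0,0.2],"yaw": 0},{"claw": 1,"delta_pos": [0,0,0.2],"yaw": 0}])

```text
clock: 3.65
eef_pos: [509.1, 239.5, 252.7]
tcp_rot: [-3.142, -0.0, 0.061]
contact_force: [-0.0, 0.0, 0.2]
opening: 0.003
grasp_force: 0.0
```

>>> apply_moves(deltas=[{"claw": 1,"delta_pos": [0,0,0.1],"yaw": 0},{"claw": 1,"delta_pos": [0,0,0.1],"yaw": 0}])

```text
clock: 3.9
eef_pos: [509.1, 239.5, 251.5]
tcp_rot: [-3.141, -0.001, 0.061]
contact_force: [-3.9, -1.8, 15.8]
opening: 0.002
grasp_force: 8.1
```

>>> apply_moves(deltas=[{"claw": 1,"delta_pos": [0,0,-2],"yaw": 0},{"claw": 1,"delta_pos": [0,0,-3],"yaw": 0},{"claw": 1,"delta_pos": [0.9,5,0],"yaw": 0},{"claw": 1,"delta_pos": [1,5,0],"yaw": 0},{"claw": 1,"delta_pos": [0,5.3,0],"yaw": 0},{"claw": 1,"delta_pos": [0,0,0],"yaw": 0},{"claw": 1,"delta_pos": [0,0,0],"yaw": 0}])

```text
clock: 4.78
eef_pos: [537.3, 87.8, 300.8]
tcp_rot: [-3.141, -0.0, 0.06]
contact_force: [0.1, -0.1, 1.2]
opening: -0.002
grasp_force: 0.0
```

```bash
python3 - <<'E'
from h import *
print(r.sense()['eef_pos'])
o=[]
f=r.grab_frame('side'); np.savez('side2.npz',**f)
o=f['img'][90:230,270:460]
cv2.imwrite('pics/s2.png',cv2.resize(o,None,fx=4,fy=4,interpolation=cv2.INTER_CUBIC))
E
```

```text
[537.29068659  87.82436439 300.81355346]
```

View pics/s2.png

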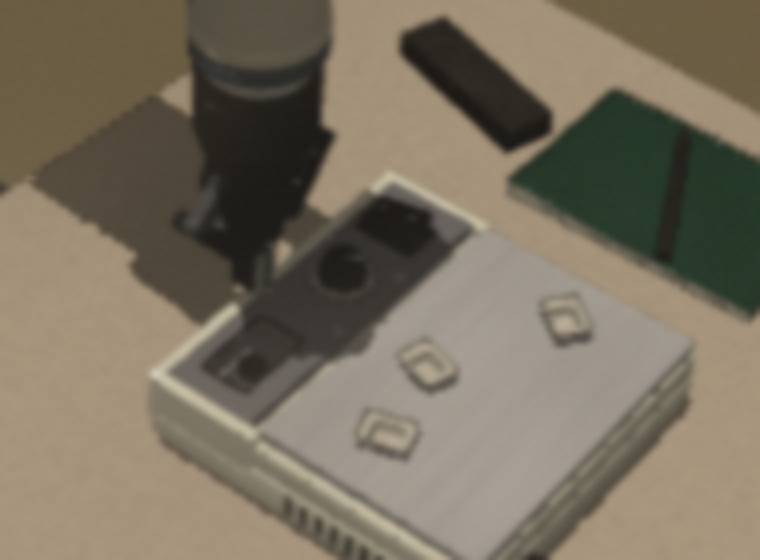

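```bash
python3 - <<'E'
from h import *
t=.061;c=np.array([621,165]);R2=np.array([[np.cos(t),-np.sin(t)],[np.sin(t),np.cos(t)]])
for n in('side0','side2'):
    f=dict(np.load(n+'.npz'));dw,e,P=pts(f);L=(P[...,:2]-c)@R2
    print(n,[(x,round(float(np.median(P[...,2][(abs(L[...,1]-82)<9)&(abs(L[...,0]-x)<4)])),1)) for x in(-104,-96,-88,-80,-72)])
    # dark-lined well walls / button via depth
    q=(plane(dw,e,66)[...,:2]-c)@R2
    m=(abs(q[...,0]+88)<26)&(abs(q[...,1]+72)<40)&(P[...,2]<62.5); 
    print('well px',m.sum(),q[m].min(0),q[m].max(0))
f=dict(np.load('side0.npz'));dw,e,P=pts(f)
for z in(57,66): 
    p=plane(dw,e,z)[round(90+367/4),round(270+252/4)]; print('button px',z,p,((p[:2]-c)@R2).round(1))
E
```

```text
side0 [(-104, 83.5), (-96, 82.7), (-88, 81.0), (-80, 79.9), (-72, 78.1)]
well px 203 [-113.70670819 -111.52082922] [-62.05124538 -44.23637498]
side2 [(-104, 75.9), (-96, 78.8), (-88, 81.4), (-80, 81.1), (-72, 82.6)]
well px 214 [-112.07867933 -105.87993087] [-66.32660482 -34.08050892]
button px 57 [542.78720928  84.13388012  57.        ] [-83.  -75.9]
button px 66 [548.41393038  77.84828951  66.        ] [-77.8 -82.6]
```

>>> apply_moves(deltas=[{"claw": 1,"delta_pos": [0,0,3.5],"yaw": 0},{"claw": 1,"delta_pos": [0,0,1.9],"yaw": 0},{"claw": 1,"delta_pos": [0,0,0.3],"yaw": 0},{"claw": 1,"delta_pos": [0,0,0.3],"yaw": 0},{"claw": 1,"delta_pos": [0,0,0.3],"yaw": 0},{"claw": 1,"delta_pos": [0,0,0.2],"yaw": 0}])

```text
clock: 5.58
eef_pos: [537.4, 88.0, 236.1]
tcp_rot: [-3.141, -0.001, 0.061]
contact_force: [-0.3, -0.2, -1.0]
opening: 0.002
grasp_force: 0.0
```

>>> apply_moves(deltas=[{"claw": 1,"delta_pos": [0,0,0.3],"yaw": 0},{"claw": 1,"delta_pos": [0,0,0.3],"yaw": 0},{"claw": 1,"delta_pos": [0,0,0.2],"yaw": 0},{"claw": 1,"delta_pos": [0,0,0.2],"yaw": 0}])

```text
clock: 6.08
eef_pos: [537.2, 87.8, 225.5]
tcp_rot: [3.142, 0.0, 0.061]
contact_force: [-0.6, -0.1, 0.2]
opening: 0.002
grasp_force: 0.0
```

>>> apply_moves(deltas=[{"claw": 1,"delta_pos": [0,0,0.1],"yaw": 0},{"claw": 1,"delta_pos": [0,0,0.1],"yaw": 0},{"claw": 1,"delta_pos": [0,0,0],"yaw": 0}])

```text
clock: 6.45
eef_pos: [537.2, 87.8, 224.4]
tcp_rot: [3.142, 0.0, 0.061]
contact_force: [-3.7, -0.6, 9.5]
opening: 0.005
grasp_force: 5.0
```

>>> apply_moves(deltas=[{"claw": 1,"delta_pos": [0,0,0.05],"yaw": 0},{"claw": 1,"delta_pos": [0,0,0],"yaw": 0},{"claw": 1,"delta_pos": [0,0,-2],"yaw": 0},{"claw": 1,"delta_pos": [0,0,-5.5],"yaw": 0},{"claw": 1,"delta_pos": [1,-5,0],"yaw": 0},{"claw": 1,"delta_pos": [1,-5,0],"yaw": 0},{"claw": 1,"delta_pos": [0,-5.4,0],"yaw": 0},{"claw": 1,"delta_pos": [0,0,0],"yaw": 0}])

```text
clock: 7.45
eef_pos: [547.5, 245.9, 298.2]
tcp_rot: [-3.141, -0.001, 0.064]
contact_force: [0.3, -0.5, -0.4]
opening: 0.004
grasp_force: 0.0
```

```bash
python3 - <<'E'
from h import *
print(r.sense()['eef_pos'])
t=.061;c=np.array([621,165]);R2=np.array([[np.cos(t),-np.sin(t)],[np.sin(t),np.cos(t)]])
f=r.grab_frame('side'); np.savez('side3.npz',**f)
for n in('side0','side2','side3'):
    f=dict(np.load(n+'.npz'));dw,e,P=pts(f);L=(P[...,:2]-c)@R2
    m=np.hypot(L[...,0]+88,L[...,1]+72)<8
    print(n,m.sum(),np.percentile(P[...,2][m],[20,50,80]).round(1))
E
```

```text
[547.48677555 245.90202566 298.19780111]
side0 22 [54.7 56.2 57.8]
side2 53 [ 55.7 512.2 514.4]
side3 22 [49.4 51.1 52.3]
```

>>> apply_moves(deltas=[{"claw": 1,"delta_pos": [0.1,0.2,2.5],"yaw": 0},{"claw": 1,"delta_pos": [0,0,1.2],"yaw": 0},{"claw": 1,"delta_pos": [0,0,0.3],"yaw": 0},{"claw": 1,"delta_pos": [0,0,0.3],"yaw": 0},{"claw": 1,"delta_pos": [0,0,0.2],"yaw": 0}])

```text
clock: 8.12
eef_pos: [549.2, 240.8, 253.6]
tcp_rot: [-3.141, -0.001, 0.06]
contact_force: [-0.2, 0.1, -0.3]
opening: 0.001
grasp_force: 0.0
```

>>> apply_moves(deltas=[{"claw": 1,"delta_pos": [0,0,0.1],"yaw": 0},{"claw": 1,"delta_pos": [0,0,0.1],"yaw": 0}])

```text
clock: 8.38
eef_pos: [549.0, 241.0, 251.8]
tcp_rot: [-3.141, -0.0, 0.061]
contact_force: [-3.3, -1.6, 12.0]
opening: -0.002
grasp_force: 5.7
```

Now lift clear and check the rocker and button by depth.

>>> apply_moves(deltas=[{"claw": 1,"delta_pos": [0,0,0.05],"yaw": 0},{"claw": 1,"delta_pos": [0,0,-2],"yaw": 0},{"claw": 1,"delta_pos": [0,0,-5],"yaw": 0},{"claw": 1,"delta_pos": [-4,0,-4],"yaw": 0},{"claw": 1,"delta_pos": [-5,0,0],"yaw": 0},{"claw": 1,"delta_pos": [-5,0,0],"yaw": 0},{"claw": 1,"delta_pos": [0,0,0],"yaw": 0},{"claw": 1,"delta_pos": [0,0,0],"yaw": 0}])

```text
clock: 9.38
eef_pos: [409.7, 232.7, 361.2]
tcp_rot: [-3.141, -0.002, 0.061]
contact_force: [-1.0, 0.5, -0.1]
opening: 0.005
grasp_force: 0.0
```

```bash
python3 - <<'E'
from h import *
t=.061;c=np.array([621,165]);R2=np.array([[np.cos(t),-np.sin(t)],[np.sin(t),np.cos(t)]])
f=r.grab_frame('side'); np.savez('side4.npz',**f)
for n in('side0','side4'):
    f=dict(np.load(n+'.npz'));dw,e,P=pts(f);L=(P[...,:2]-c)@R2
    print(n,[(x,round(float(np.median(P[...,2][(abs(L[...,1]-82)<9)&(abs(L[...,0]-x)<4)])),1)) for x in(-104,-96,-88,-80,-72)])
    m=np.hypot(L[...,0]+88,L[...,1]+72)<8; print(np.median(P[...,2][m]))
s=r.sense();print(s['clock'],s['eef_pos'],s['contact_force'])
E
```

```text
side0 [(-104, 83.5), (-96, 82.7), (-88, 81.0), (-80, 79.9), (-72, 78.1)]
56.211970550981675
side4 [(-104, 82.4), (-96, 83.8), (-88, 81.4), (-80, 79.5), (-72, 77.3)]
50.69199519066473
9.425 [410.1261085  232.70858484 361.07742319] [ 0.25819122  0.31111512 -0.2878855 ]
```

Rocker is on, the button is home, and the arm is clear.

```bash
python3 -c "from rig import r; print(r.sign_off())"
```

```text
the job is handed in; nothing more can be done
None
```

The job is handed in at about 9.4 s: I switched the rocker off, pressed the reset button home (its top about 51 mm up, from 56 mm) and switched the rocker on again, all confirmed by camera depth; the hand-in returned no verdict.

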